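# Lock the punch turret and load it from the clip strip

### The arm

A 7-joint arm with a two-finger parallel gripper is mounted at the origin on a cart in front of the work surface, level with it; the furniture and walls round the work are solid. World frame = base frame: x ahead of the robot, y to its left, z up, the work surface at z = 0. Lengths are in mm, angles in rad, forces in N, time in s.
With the tool pointing down it reaches from about 400 to 900 mm from the base axis. Payload 5.6 kg.
Tool frame: the origin (TCP) lies midway between the tips of the shut fingers; the grasp point (between the pads) lies 19 mm behind it; z points along the fingers, y is the line along which they close (so a half turn about z gives the same grasp; the last joint's range is limited). The gripper opens to 92 mm and grips with 3 to 60 N. Pads are 20 mm wide; open, the fingers measure 128 mm over their backs; the gripper's body (75 mm by 189 mm) begins 69 mm behind the grasp point.
Start: joints at [-1.218, 0.468, -0.012, 1.603, 0.006, 1.071, -0.056], TCP at [250.646, 599.738, 214.592] pointing down, gripper open.
Joint ranges: [-2.53, 2.53], [-0.31, 2.02], [-1.57, 1.55], [0.28, 2.44], [-1.29, 4.43], [0.15, 1.84], [-2.92, 2.92]. Speed limits (rad/s): [2.57, 2.57, 3.14, 3.14, 3.14, 3.14, 3.14].

### API

Orientations are given as a rotation vector (axis times angle).
In Python, from cell import robot, grip, kin, viewer gives the robot as it stands. Calls block until the motion is done:
- robot.movep(position, orientation): joint-space move of the TCP to a pose.
- robot.servo_line(position, feed=150, rotation=None): straight line of the TCP; rotation=None keeps the orientation; feed is the mean speed in mm/s.
- robot.goto_joints(angles): joint-space move.
- grip(opening, newtons=None): opening from 0.0 (shut) to 1.0 (fully open); newtons is the grip in N (None keeps the last); returns when the fingers have stopped.
- robot.hold(seconds).
- kin.ik(position, orientation): joint angles nearest the present ones, or None.
- robot.observe(): the state.
- viewer.read_camera(name): name is "side" or "top"; returns the picture (400x640x3 uint8, red, green, blue); there is no depth.
- viewer.camera_info(name): a dict with "camera_matrix" (3x3 intrinsics, pixels), "R" (3x3) and "t" (3): a world point X has camera coordinates R X + t. Camera axes: x right, y down, z forward; pixel columns grow to the right and rows downward; lengths in mm; the calibration is good to about 2 mm. A picture is of the moment at which its call begins. camera_info takes no time and is no camera call.
A pose or a line that the arm cannot do raises robot.IKError and nothing moves.
- robot.job_done(): hands the job in; it is judged then, once.
Trained networks look in the newest picture that a camera, given by its name, has taken for a name from the list of things; names that differ only in an ending like _2 or _b are one class to them, and where a whole thing is asked for, a point or a joint stands for the part that bears it (a point fixed in the world has none). Each returns a list of dicts, best first, with "confidence" (0 to 1); they miss things now and then, are a little off and sometimes report something else, mostly with a low value. They report only what shows in the picture. A call takes as long as a camera call.
- viewer.silhouettes(name, camera): "mask" (400x640 bool, what is visible of it).
- viewer.pinpoint(name, camera): "at" ([x, y, z] in mm, in the coordinates of the camera as it stood for that picture, good to about 4 mm: a listed point, or the origin of a listed thing).
The state is a dict: "t": time; "joints": joint angles; "joint_velocities": joint speeds; "joint_torque": joint torques, N m; "tcp_pos": TCP position; "tcp_rot": TCP orientation; "contact_force": force on the tool from outside, world axes, zero at the start; "wrist_torque": the same for the moment, N m; "grip_width": opening from 0.0 (shut) to 1.0 (fully open); "grip_force": force on a finger pad.
Only numpy, scipy, OpenCV 4.12 (cv2) and the standard library are available. Lean on these libraries where they do the work, as an engineer would, in place of code of your own. Each camera call takes 0.05 s, during which the arm holds its last target. There are 200 camera calls.

### The job

Spin the loose turret of the punch stand until its index hole lines up with the hole in the base, pull the red-headed index pin out of the sprung clip strip and pass it through turret and base until its collar sits flush on the turret. Only then, with the turret locked, pull the blue-capped punches out of the strip one at a time and stand every one upright in a black cup of its own, foot on the cup's floor, with the pin still in and the things lying around left where they are.

Things in the scene. Friction and masses are not known exactly. Their poses are not given: they have to be found in the camera images.
- stand: punch stand: grey square base 160 x 160 x 40 mm, 3 kg, standing loose on the bench (it may get knocked aside). Origin: centre of its underside; x, y along its sides, z up. A red line on its top, on the -x side, marks the hole for the index pin.
- turret (a joint): angle of the turret on the base, about the base's upright centre line; 0 when the turret's index hole stands exactly over the hole in the base, growing anticlockwise seen from above; starts between 0.9 and 2.8. Turns easily (0.05 N m of friction) between -3.1 and 3.1 and stays where it is left. The turret is an aluminium plate 124 x 124 x 10 mm, its top 51 mm above the bench, with four cups at its corners, a red line outside its index hole, and a hub with a bar to turn it by.
- turn_bar (a point): point in the black bar on the hub, on the turning axis, 109 mm above the bench, 12 mm below the bar's top. The bar is 12 mm wide along this point's x, 44 mm long along its y, 27 mm high (94 to 121 mm above the bench); the point turns with the turret.
- index_hole (a point): centre of the mouth of the turret's index hole (15 mm wide, through), on the top face of the turret plate, 48 mm from the turning axis; turns with the turret.
- base_hole (a point): centre of the mouth of the hole in the base (15 mm wide, through, 40 mm deep), on the base's top face 40 mm above the bench, 48 mm from the turning axis towards the base's -x.
- cup0 (a point): centre of the floor of one of four black cups on the turret: bore 17 mm, 46 mm deep (its mouth is 46 mm above this point, 97 mm above the bench), outer diameter 26 mm; neighbouring cups stand 84 mm apart. Turns with the turret.
- cup1 (a point): centre of the floor of one of four black cups on the turret: bore 17 mm, 46 mm deep (its mouth is 46 mm above this point, 97 mm above the bench), outer diameter 26 mm; neighbouring cups stand 84 mm apart. Turns with the turret.
- cup2 (a point): centre of the floor of one of four black cups on the turret: bore 17 mm, 46 mm deep (its mouth is 46 mm above this point, 97 mm above the bench), outer diameter 26 mm; neighbouring cups stand 84 mm apart. Turns with the turret.
- cup3 (a point): centre of the floor of one of four black cups on the turret: bore 17 mm, 46 mm deep (its mouth is 46 mm above this point, 97 mm above the bench), outer diameter 26 mm; neighbouring cups stand 84 mm apart. Turns with the turret.
- strip: blue sprung clip strip fixed to the bench, 214 x 34 x 28 mm. Origin: centre of its underside; x runs along it, z up. Five pockets 38 mm apart, at x = -76, -38, 0, 38, 76 mm, each 13.5 mm square and 24 mm deep, floor 4 mm above the bench. Over each pocket two spring jaws, top 44 mm above the bench, grip the groove of the pin or punch that stands upright in it; pulling it straight up against the detent takes some 5 to 9 N, after which it comes free.
- index_pin: index pin standing in some pocket of the strip: brass shank 12 mm in diameter with a groove like the punches' (30 to 40 mm above the foot), a collar 22 mm wide from 46 to 52 mm above its foot, above it a stem of 11 mm and a red handle 14 mm in diameter from 88 to 136 mm above the foot. Origin: centre of its foot; z runs up along it. Home, the collar rests on the turret plate and the foot is 5 mm above the bench.
- punch0: blue-capped steel punch, a round rod 12 mm in diameter and 130 mm long (10 mm long groove of 8 mm diameter from 30 to 40 mm above its foot; the top 40 mm is the blue cap). Origin: centre of its flat foot; z runs up along the rod. May be absent.
- punch1: blue-capped steel punch, a round rod 12 mm in diameter and 130 mm long (10 mm long groove of 8 mm diameter from 30 to 40 mm above its foot; the top 40 mm is the blue cap). Origin: centre of its flat foot; z runs up along the rod. May be absent.
- punch2: blue-capped steel punch, a round rod 12 mm in diameter and 130 mm long (10 mm long groove of 8 mm diameter from 30 to 40 mm above its foot; the top 40 mm is the blue cap). Origin: centre of its flat foot; z runs up along the rod. May be absent.
- punch3: blue-capped steel punch, a round rod 12 mm in diameter and 130 mm long (10 mm long groove of 8 mm diameter from 30 to 40 mm above its foot; the top 40 mm is the blue cap). Origin: centre of its flat foot; z runs up along the rod. May be absent.
- grease_tin: round green and white tin, 66 mm wide, 26 mm high, a bystander; origin under its centre.
- white_box: small white carton 50 x 76 x 26 mm, a bystander; origin under its centre.
- carpenter_pencil: flat red pencil 150 mm long, a bystander; origin under its middle.

How it is judged (in metres and radians):
On the way, in this order (a step that is already met when the one before it is completed fails the run):
1. the index pin is passed through the turret's hole into the base, its collar on the turret (horizontal distance between index_pin and base_hole below 0.005 m and z of index_pin in the frame of stand between -0.005 and 0.009 m and angle between index_pin's own z axis and vertical below 0.15 rad and value of joint turret between -0.1 and 0.1 rad), for 0.2 s.
2. every punch stands in a cup (((horizontal distance between punch0 and cup0 below 0.008 m and z of punch0 in the frame of cup0 between -0.006 and 0.006 m) or (horizontal distance between punch0 and cup1 below 0.008 m and z of punch0 in the frame of cup1 between -0.006 and 0.006 m) or (horizontal distance between punch0 and cup2 below 0.008 m and z of punch0 in the frame of cup2 between -0.006 and 0.006 m) or (horizontal distance between punch0 and cup3 below 0.008 m and z of punch0 in the frame of cup3 between -0.006 and 0.006 m)) and angle between each of punch0, punch1, punch2, punch3's own z axis and vertical below 0.25 rad and ((horizontal distance between punch1 and cup0 below 0.008 m and z of punch1 in the frame of cup0 between -0.006 and 0.006 m) or (horizontal distance between punch1 and cup1 below 0.008 m and z of punch1 in the frame of cup1 between -0.006 and 0.006 m) or (horizontal distance between punch1 and cup2 below 0.008 m and z of punch1 in the frame of cup2 between -0.006 and 0.006 m) or (horizontal distance between punch1 and cup3 below 0.008 m and z of punch1 in the frame of cup3 between -0.006 and 0.006 m)) and ((horizontal distance between punch2 and cup0 below 0.008 m and z of punch2 in the frame of cup0 between -0.006 and 0.006 m) or (horizontal distance between punch2 and cup1 below 0.008 m and z of punch2 in the frame of cup1 between -0.006 and 0.006 m) or (horizontal distance between punch2 and cup2 below 0.008 m and z of punch2 in the frame of cup2 between -0.006 and 0.006 m) or (horizontal distance between punch2 and cup3 below 0.008 m and z of punch2 in the frame of cup3 between -0.006 and 0.006 m)) and ((horizontal distance between punch3 and cup0 below 0.008 m and z of punch3 in the frame of cup0 between -0.006 and 0.006 m) or (horizontal distance between punch3 and cup1 below 0.008 m and z of punch3 in the frame of cup1 between -0.006 and 0.006 m) or (horizontal distance between punch3 and cup2 below 0.008 m and z of punch3 in the frame of cup2 between -0.006 and 0.006 m) or (horizontal distance between punch3 and cup3 below 0.008 m and z of punch3 in the frame of cup3 between -0.006 and 0.006 m))), for 0.2 s.
At the end, for the whole second after the job is handed in: Pin upright (0.15 rad) in turret and base, collar within 4 mm of the plate; turret within 0.1 rad of its locked angle; every punch present in a cup, foot within 6 mm of its floor and 8 mm of its centre, tilted under 0.25 rad; stand upright (all of step 1 and all of step 2 and angle between stand's own z axis and vertical below 0.05 rad); the robot touches nothing.
It fails at once if a punch is put into a cup while the index pin is not home ((((horizontal distance between punch0 and cup0 below 0.01 m and z of punch0 in the frame of cup0 below 0.03 m) or (horizontal distance between punch0 and cup1 below 0.01 m and z of punch0 in the frame of cup1 below 0.03 m) or (horizontal distance between punch0 and cup2 below 0.01 m and z of punch0 in the frame of cup2 below 0.03 m) or (horizontal distance between punch0 and cup3 below 0.01 m and z of punch0 in the frame of cup3 below 0.03 m)) and (z of index_pin in the frame of punch0 above -0.02 m or horizontal distance between index_pin and punch0 above 0.125 m)) or (((horizontal distance between punch1 and cup0 below 0.01 m and z of punch1 in the frame of cup0 below 0.03 m) or (horizontal distance between punch1 and cup1 below 0.01 m and z of punch1 in the frame of cup1 below 0.03 m) or (horizontal distance between punch1 and cup2 below 0.01 m and z of punch1 in the frame of cup2 below 0.03 m) or (horizontal distance between punch1 and cup3 below 0.01 m and z of punch1 in the frame of cup3 below 0.03 m)) and (z of index_pin in the frame of punch1 above -0.02 m or horizontal distance between index_pin and punch1 above 0.125 m)) or (((horizontal distance between punch2 and cup0 below 0.01 m and z of punch2 in the frame of cup0 below 0.03 m) or (horizontal distance between punch2 and cup1 below 0.01 m and z of punch2 in the frame of cup1 below 0.03 m) or (horizontal distance between punch2 and cup2 below 0.01 m and z of punch2 in the frame of cup2 below 0.03 m) or (horizontal distance between punch2 and cup3 below 0.01 m and z of punch2 in the frame of cup3 below 0.03 m)) and (z of index_pin in the frame of punch2 above -0.02 m or horizontal distance between index_pin and punch2 above 0.125 m)) or (((horizontal distance between punch3 and cup0 below 0.01 m and z of punch3 in the frame of cup0 below 0.03 m) or (horizontal distance between punch3 and cup1 below 0.01 m and z of punch3 in the frame of cup1 below 0.03 m) or (horizontal distance between punch3 and cup2 below 0.01 m and z of punch3 in the frame of cup2 below 0.03 m) or (horizontal distance between punch3 and cup3 below 0.01 m and z of punch3 in the frame of cup3 below 0.03 m)) and (z of index_pin in the frame of punch3 above -0.02 m or horizontal distance between index_pin and punch3 above 0.125 m))).
It fails at once if a bystander (tin, carton or pencil) is pushed more than 4 cm away (distance of any of grease_tin, white_box, carpenter_pencil from where it was at the start of the episode above 0.04 m).
Of punch0, punch1, punch2, punch3 only 2 to 4 are there at a start; the rules pass over those that are not, and their reading is None.
At some moment in a run one of stand may be knocked a few centimetres aside while the robot is not near it.
It also fails if it takes over 210 s, if anything falls off the work surface, if the arm or the gripper's body presses on something with over 40 N, if the wrist force passes 120 N, or if a joint passes its speed limit or range.

## Working session

There is one attempt and no reset: what is moved stays moved. The work goes in short steps, each a Python script; the robot and the scene stay as the last script left them, time stands still between calls to the robot, and variables do not carry over. Pictures are saved under pics/ and viewed, at most 14 in all, crops included, and the job is handed in when it is done.

```bash
ls; mkdir -p pics; cat > h.py <<'E'
import numpy as np, cv2
from cell import robot, grip, kin, viewer
from scipy.spatial.transform import Rotation as Ro
def info(c):
    i=viewer.camera_info(c); return [np.array(i[k],float) for k in("camera_matrix","R","t")]
def save(c,fn):
    im=viewer.read_camera(c); cv2.imwrite('pics/'+fn,im[:,:,::-1]); return im
def pin(n,c):
    K,R,t=info(c)
    return [(round(d["confidence"],2),np.round(R.T@(np.array(d["at"])-t),1)) for d in viewer.pinpoint(n,c)]
def proj(X,c):
    K,R,t=info(c); p=K@(R@np.array(X,float)+t); return p[:2]/p[2]
def ray(uv,c):
    K,R,t=info(c); d=R.T@np.linalg.solve(K,[uv[0],uv[1],1]); return -R.T@t,d/np.linalg.norm(d)
def atz(uv,c,z):
    o,d=ray(uv,c); return o+d*(z-o[2])/d[2]
def tri(uvs):  # dict cam->uv
    A=np.zeros((3,3));b=np.zeros(3)
    for c,uv in uvs.items():
        o,d=ray(uv,c);M=np.eye(3)-np.outer(d,d);A+=M;b+=M@o
    return np.linalg.solve(A,b)
def down(yaw): # tool z down; tool y axis (closing line) at angle yaw in world
    y=np.array([np.cos(yaw),np.sin(yaw),0]);z=np.array([0,0,-1.]);x=np.cross(y,z)
    return Ro.from_matrix(np.stack([x,y,z],1)).as_rotvec()
E
python3 - <<'E'
from h import *
np.set_printoptions(suppress=True)
for c in("side","top"):
    save(c,c+'0.png'); K,R,t=info(c); print(c,"campos",-R.T@t,"fwd",R[2],K[0,0])
    for n in("stand","turn_bar","index_hole","base_hole","cup0","strip","index_pin","punch0","grease_tin","white_box","carpenter_pencil"):
        print(n,*[(a,b.tolist()) for a,b in pin(n,c)][:5])
o=robot.observe();print(o["t"],o["tcp_rot"],o["grip_width"])
E
```

```text
pics
side campos [-66.43493057 690.38413941 485.85164157] fwd [ 0.50886616 -0.7906791  -0.34041415] 495.93921705035467
stand (0.82, [514.2, -121.4, 2.2])
turn_bar (0.87, [516.9, -123.6, 111.2])
index_hole (0.76, [549.3, -164.2, 48.5])
base_hole (0.63, [472.6, -147.9, 37.5]) (0.16, [503.3, -177.4, 50.8])
cup0 (0.81, [572.9, -135.7, 48.3]) (0.74, [504.4, -176.9, 49.9]) (0.65, [524.3, -65.0, 53.2]) (0.62, [457.8, -106.1, 49.0])
strip (0.66, [524.4, -360.2, 0.7]) (0.17, [545.8, -162.9, 50.4])
index_pin
punch0
grease_tin (0.64, [707.7, 40.3, 1.9])
white_box (0.71, [371.1, -487.8, 0.2])
carpenter_pencil (0.76, [346.8, -178.7, 1.0])
top campos [ 417.19164162 -209.58598445 1262.71771806] fwd [ 0.08709698 -0.01317883 -0.99611266] 436.26573360016624
stand (0.73, [516.3, -123.7, -1.9])
turn_bar (0.63, [515.3, -121.1, 107.0])
index_hole (0.95, [542.5, -166.9, 53.1]) (0.55, [346.5, -177.6, -0.1])
base_hole (0.79, [476.0, -143.3, 37.2])
cup0 (0.95, [570.2, -132.1, 49.6]) (0.78, [524.0, -60.3, 53.5]) (0.62, [508.1, -184.3, 49.8]) (0.62, [458.7, -105.0, 47.6])
strip (0.83, [527.7, -362.6, -3.0])
index_pin (0.5, [446.8, -366.8, 3.4]) (0.47, [531.7, -362.8, -2.2]) (0.15, [505.5, -180.8, 48.0])
punch0 (0.58, [522.4, -361.0, 6.9]) (0.41, [601.9, -361.6, 2.4]) (0.38, [566.0, -365.5, 0.9])
grease_tin (0.78, [708.1, 43.7, -0.6]) (0.74, [604.7, -362.9, 0.2])
white_box (0.74, [376.0, -486.3, 0.1]) (0.42, [474.3, -143.2, 39.2])
carpenter_pencil (0.56, [347.3, -179.8, 0.1])
1.2 [0.61774167 3.08023004 0.00003791] 0.9980401359508345
```

View images.

View pics/side0.png

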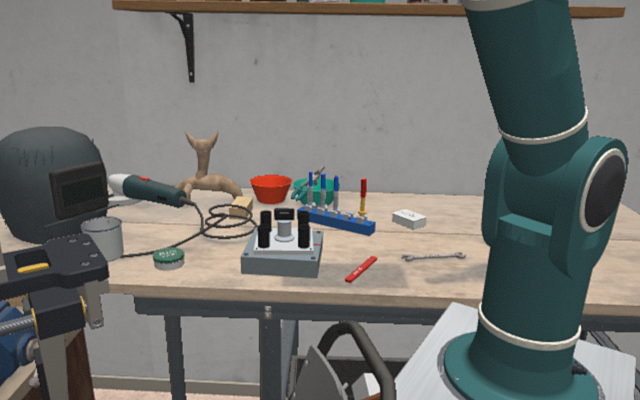

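View pics/top0.png

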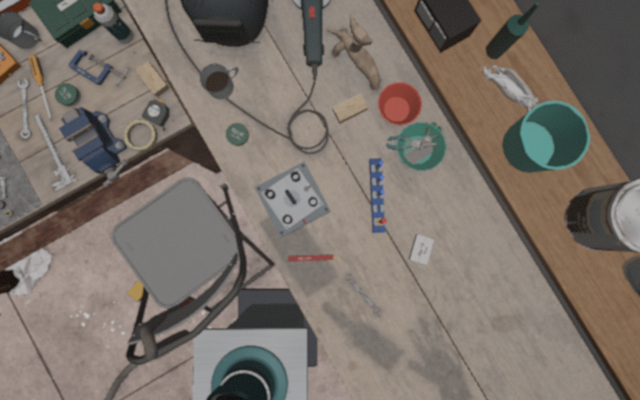

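```bash
python3 - <<'E'
import cv2
a=cv2.imread('pics/top0.png')[150:245,245:395]; cv2.imwrite('pics/ct.png',cv2.resize(a,None,fx=5.3,fy=5.3,interpolation=cv2.INTER_CUBIC))
a=cv2.imread('pics/side0.png')[160:285,230:390]; cv2.imwrite('pics/cs.png',cv2.resize(a,None,fx=4.8,fy=4.8,interpolation=cv2.INTER_CUBIC))
E
```

```text
(no output)
```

View pics/ct.png

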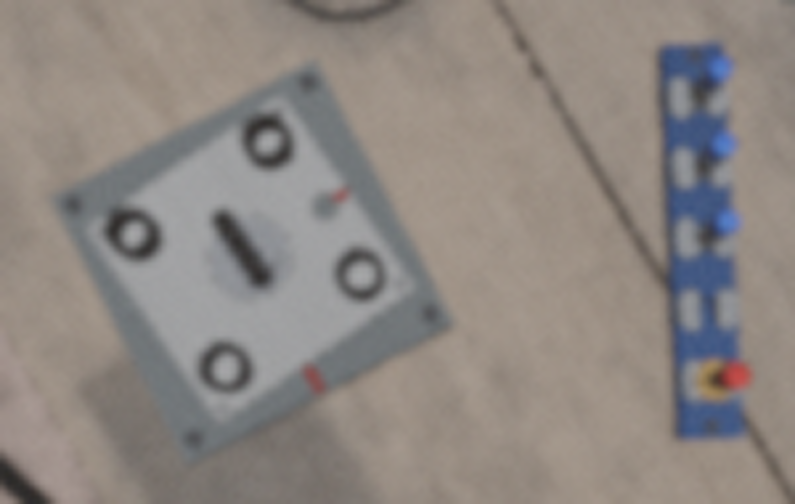

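View pics/cs.png

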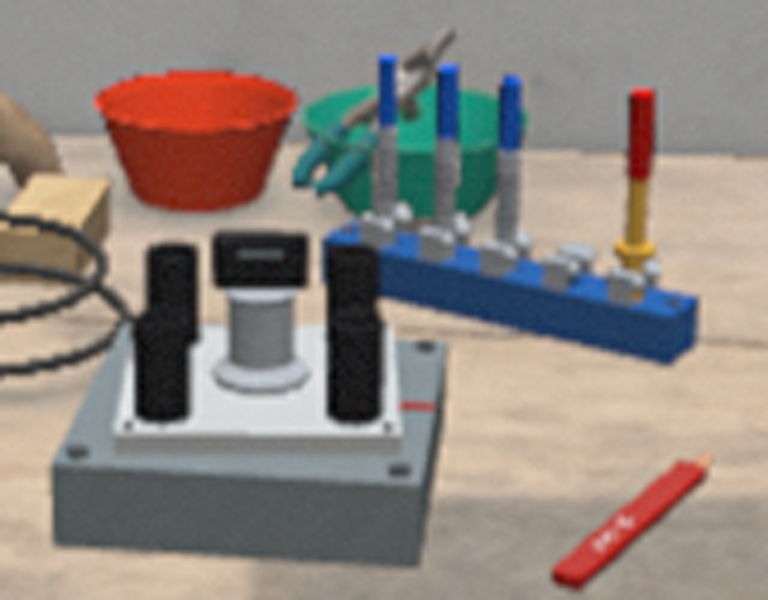

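```bash
cat > m1.py <<'E'
from h import *
np.set_printoptions(suppress=True,precision=1)
T=lambda p:((p[0]+.5)/5.3-.5+245,(p[1]+.5)/5.3-.5+150)
S=lambda p:((p[0]+.5)/4.8-.5+230,(p[1]+.5)/4.8-.5+160)
cor=np.array([atz(T(p),"top",40) for p in((318,65),(55,197),(195,462),(450,325))]); print("corners",cor,cor.mean(0))
e=[np.linalg.norm(cor[i]-cor[(i+1)%4]) for i in range(4)];print(e)
v=(cor[0]+cor[1]-cor[2]-cor[3]);print("base yaw deg",np.degrees(np.arctan2(v[1],v[0])))
v=(cor[1]+cor[2]-cor[0]-cor[3]);print("  other",np.degrees(np.arctan2(v[1],v[0])))
cup=np.array([atz(T(p),"top",97) for p in((267,140),(133,235),(224,368),(360,274))]);print("cups",cup,cup.mean(0))
b=[atz(T(p),"top",121) for p in((220,213),(265,285))];print("bar",b,(b[0]+b[1])/2,np.degrees(np.arctan2(*(b[0]-b[1])[1::-1])))
print("idx",atz(T((325,206)),"top",51))
print("strip top corners",[atz(T(p),"top",28) for p in((660,47),(722,45),(745,436),(678,437))])
for a,c in(((720,67),(388,58)),((724,144),(448,67)),((727,222),(511,78)),((736,376),(642,92))): print("tops",tri({"top":T(a),"side":S(c)}))
print("bar tri", tri({"top":T((242.5,249)),"side":S((260,245))}))
cc=cup.mean(0)
for n in(0,1): print(np.degrees(np.arctan2(cup[n+2][1]-cup[n][1],cup[n+2][0]-cup[n][0])))
print(kin.ik([516,-122,200],down(0)), robot.observe()["joints"])
E
python3 m1.py
```

```text
corners [[ 620.5 -156.8   40. ]
 [ 550.3  -17.2   40. ]
 [ 409.8  -91.9   40. ]
 [ 481.2 -226.5   40. ]] [ 515.5 -123.1   40. ]
[np.float64(156.23978267740594), np.float64(159.09124034098335), np.float64(152.28936225591207), np.float64(155.79252772507846)]
base yaw deg 27.291995155860775
  other 117.33022356410376
cups [[ 572.7 -133.3   97. ]
 [ 524.6  -65.7   97. ]
 [ 457.2 -111.8   97. ]
 [ 504.2 -180.4   97. ]] [ 514.7 -122.8   97. ]
bar [array([ 533.1, -111.7,  121. ]), array([ 497.2, -134. ,  121. ])] [ 515.2 -122.8  121. ] 31.88075934812655
idx [ 543.7 -160.9   51. ]
strip top corners [array([ 631.7, -341.1,   28. ]), array([ 632.6, -374.7,   28. ]), array([ 421.8, -383.6,   28. ]), array([ 421.5, -347.8,   28. ])]
tops [ 602.5 -360.   133. ]
tops [ 564.4 -360.9  134.2]
tops [ 525.9 -361.6  134.5]
tops [ 450.3 -364.   139.6]
bar tri [ 515.9 -122.3  115.1]
169.45069893873472
-100.060601853595
[-0.5  0.3  0.8  2.  -0.3  1.   0.5] [-1.2  0.5 -0.   1.6  0.   1.1 -0.1]
```

```bash
cat >> h.py <<'E'
def st(tag=""):
    o=robot.observe(); print(tag,"t",round(o["t"],1),"tcp",np.round(o["tcp_pos"],1),"F",np.round(o["contact_force"],1),"M",np.round(o["wrist_torque"],2),"gw",round(o["grip_width"]*92,1),"gf",round(o["grip_force"],1)); return o
D=np.radians
E
python3 - <<'E'
from h import *
C=np.array([515.2,-122.8])
def near(y): return y
grip(0.5,20)
for y in(124.7,-55.3):
    q=kin.ik([*C,220],down(D(y))); print(y,q)
    if q is not None and abs(q[6])<2.9: pass
y0=-55.3
robot.movep([*C,220],down(D(y0)))
print(robot.observe()["joints"])
robot.servo_line([*C,98],feed=100); st("down")
grip(0,20); st("gripped")
for k in range(1,7):
    robot.servo_line([*C,98],feed=60,rotation=down(D(y0-97.4*k/6))) if False else robot.movep([*C,98],down(D(y0-97.4*k/6)))
    st(k)
print(robot.observe()["joints"])
grip(0.5); st("open")
robot.servo_line([*C,220],feed=150)
st()
E
```

```text
124.7 [-0.28315734  0.27225954  0.54225502  1.92045812 -0.16645902  0.99278859
  2.51062015]
-55.3 [-0.56168735  0.33519384  0.90305997  1.93496348 -0.30874361  1.0161041
 -0.48538094]
[-0.56264987  0.33553774  0.90196248  1.93466297 -0.30888318  1.01611205
 -0.48534124]
down t 6.1 tcp [ 515.7 -122.9   98.6] F [-0.1 -1.3  0.2] M [-0.07  0.14  0.01] gw 45.9 gf 0.0
gripped t 6.7 tcp [ 515.  -122.4   98.1] F [-0.3  3.1  3.6] M [0.32 0.55 0.05] gw 12.0 gf 20.0
1 t 7.0 tcp [ 514.8 -122.    98.1] F [-1.7  2.8  4.9] M [ 0.59  0.69 -0.06] gw 11.8 gf 20.0
2 t 7.4 tcp [ 514.7 -121.6   98. ] F [-3.   2.9  6.4] M [ 0.79  0.75 -0.04] gw 11.7 gf 20.0
3 t 7.7 tcp [ 514.7 -121.2   98. ] F [-3.5  4.8  6.5] M [ 0.96  0.77 -0.04] gw 12.0 gf 20.0
4 t 8.0 tcp [ 514.9 -120.9   98.1] F [-3.3  5.7  7.3] M [ 1.13  0.66 -0.04] gw 11.5 gf 20.0
5 t 8.4 tcp [ 515.1 -120.6   98. ] F [-2.5  6.7  7. ] M [ 1.42  0.67 -0.03] gw 11.8 gf 20.0
6 t 8.7 tcp [ 515.5 -120.4   98.1] F [-2.   7.4  6.5] M [ 1.52  0.51 -0.02] gw 12.1 gf 20.0
[-0.6821263   0.73422992  1.17474934  2.03845908 -0.84906216  0.97352017
 -1.71769357]
open t 9.4 tcp [ 515.2 -122.9   98. ] F [ 1.3 -0.4  0.9] M [0.04 0.12 0.  ] gw 45.8 gf 0.0
 t 10.3 tcp [ 514.7 -122.4  219.2] F [-0.1  1.1  0.5] M [0.04 0.12 0.02] gw 45.9 gf 0.0
```

```bash
python3 - <<'E'
from h import *
P=[450.3,-364]
robot.movep([*P,240],down(D(-88.5)))
save("top","top1.png")
robot.servo_line([*P,101],feed=100); st("down")
grip(0,40); st("gripped")
robot.servo_line([*P,125],feed=30); st("pull")
robot.servo_line([*P,250],feed=120); st("up")
save("top","top2.png"); save("side","side2.png")
for c in("top","side"):
  for n in ("stand","cup0","index_hole","base_hole","index_pin"): print(c,n,*pin(n,c)[:4])
a=cv2.imread('pics/top2.png')[140:260,225:425]; b=cv2.imread('pics/side2.png')[100:285,200:420]
cv2.imwrite('pics/c2.png',np.vstack([cv2.resize(a,(500,300),interpolation=cv2.INTER_CUBIC),cv2.resize(b,(356,300),interpolation=cv2.INTER_CUBIC)[:,:] if False else cv2.resize(cv2.copyMakeBorder(b,0,0,0,88,0),(500,300),interpolation=cv2.INTER_CUBIC)]))
E
```

```text
down t 13.1 tcp [ 450.7 -364.3  101.6] F [-0.5 -0.   0.3] M [-0.04  0.11  0.03] gw 46.1 gf 0.0
gripped t 13.7 tcp [ 450.3 -364.1  101.1] F [ 0.4 -0.1  0.5] M [-0.03  0.16  0.04] gw 12.8 gf 40.0
pull t 14.7 tcp [ 450.6 -364.2  125.4] F [ 0.  -0.6  0.7] M [-0.15  0.19 -0.02] gw 13.2 gf 40.0
up t 15.8 tcp [ 450.  -363.5  249.2] F [-0.3  0.1 -0.6] M [-0.06  0.11  0.01] gw 13.0 gf 40.0
top stand (0.96, array([ 512.5, -123.1,   -2.5])) (0.29, array([ 601.7, -358.8,    3.1]))
top cup0 (0.91, array([ 459.2, -106.8,   48.1])) (0.76, array([ 570.9, -138.6,   52.4])) (0.64, array([535.4, -63. ,  50.8])) (0.6, array([ 494.9, -178.3,   47.4]))
top index_hole (0.85, array([ 471.4, -150.3,   52.3]))
top base_hole (0.91, array([ 474. , -144.5,   42.4]))
top index_pin (0.47, array([ 7.049e+02,  4.460e+01, -5.000e-01]))
side stand (0.58, array([ 514.9, -122.3,    4.2]))
side cup0 (0.9, array([ 500.2, -179.6,   51. ])) (0.85, array([457.9, -98.2,  50.4])) (0.81, array([ 570. , -143. ,   53.6]))
side index_hole (0.82, array([ 477.8, -146. ,   51. ]))
side base_hole (0.98, array([ 471.7, -146.8,   38.3]))
side index_pin (0.63, array([ 450. , -366.4,  147.7]))
```

View pics/c2.png

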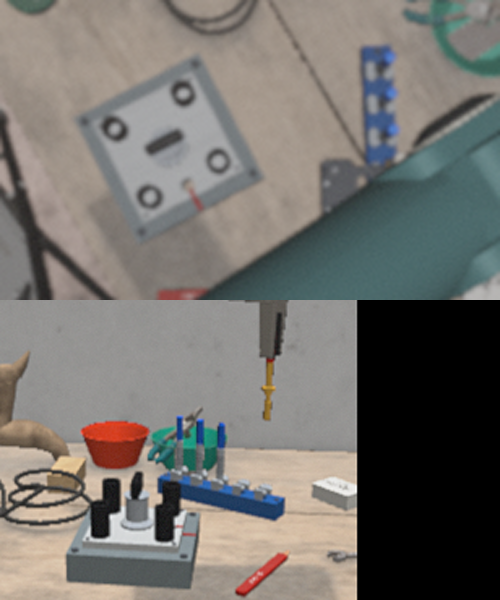

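```bash
cat >> h.py <<'E'
def lower(xy,rot,z0,zend,Fmax=7,step=2,offs=None,dz_blocked=None):
    """guarded descent of the TCP with spiral search on contact; returns final xy"""
    xy=np.array(xy,float)
    if offs is None:
        offs=[(0,0)]+[(r*np.cos(a),r*np.sin(a)) for r in(1.5,3,4.5) for a in np.arange(0,2*np.pi,np.pi/(2 if r<2 else 3 if r<4 else 4))]
    k=0; z=z0; fail=0; off=np.zeros(2)
    while z>zend+.01:
        z=max(z-step,zend)
        robot.servo_line([*(xy+off),z],feed=40,rotation=rot)
        f=robot.observe()["contact_force"]
        if f[2]>Fmax:
            k+=1; print("contact z",round(z,1),"F",np.round(f,1),"off",np.round(off,1))
            if k>=len(offs): print("search exhausted"); break
            off=np.array(offs[k]); z=z+step+1
            robot.servo_line([*(xy+off),z],feed=40,rotation=rot)
    return xy+off,z
E
python3 - <<'E'
from h import *
np.set_printoptions(suppress=True,precision=1)
T=lambda p:((p[0]+.5)/2.5-.5+225,(p[1]+.5)/2.5-.5+140)
cor=np.array([atz(T(p),"top",40) for p in((195,57),(80,120),(140,242),(262,178))]); print(cor.mean(0))
v=(cor[0]+cor[1]-cor[2]-cor[3]);print("base yaw deg",np.degrees(np.arctan2(v[1],v[0])))
cup=np.array([atz(T(p),"top",97) for p in((182,93),(115,128),(149,196),(218,160))]);print("cups",cup.mean(0))
for n in(0,1): print(np.degrees(np.arctan2(cup[n+2][1]-cup[n][1],cup[n+2][0]-cup[n][0])))
C=np.array([515.8,-122.5]);H=C-48*np.array([np.cos(D(27.3)),np.sin(D(27.3))]);print(H)
rot=down(D(-62.7))
robot.movep([*H,200],rot); st("over")
robot.servo_line([*H,156],feed=100); st("hover")
i=save("side","side3.png")
p=proj([*H,60],"side");u,v=int(p[0]),int(p[1])
cv2.imwrite('pics/c3.png',cv2.resize(i[v-70:v+50,u-80:u+80,::-1],None,fx=4,fy=4,interpolation=cv2.INTER_CUBIC))
o=proj([*H,51],"side");print("hole px in crop",[(o[0]-u+80)*4,(o[1]-v+70)*4])
E
```

```text
[ 514.5 -122.5   40. ]
base yaw deg 27.504505015131027
cups [ 515.1 -123.1   97. ]
162.3724712820183
-107.57901604134545
[ 473.1 -144.5]
over t 17.4 tcp [ 473.5 -145.9  200.6] F [ 0.1 -0.9 -0.1] M [-0.1  0.2  0. ] gw 13.3 gf 40.0
hover t 17.9 tcp [ 473.2 -145.4  156.1] F [ 1.5 -0.4 -1.3] M [-0.   0.1  0. ] gw 13.1 gf 40.0
hole px in crop [np.float64(323.09967359768666), np.float64(297.1107123070192)]
```

View pics/c3.png

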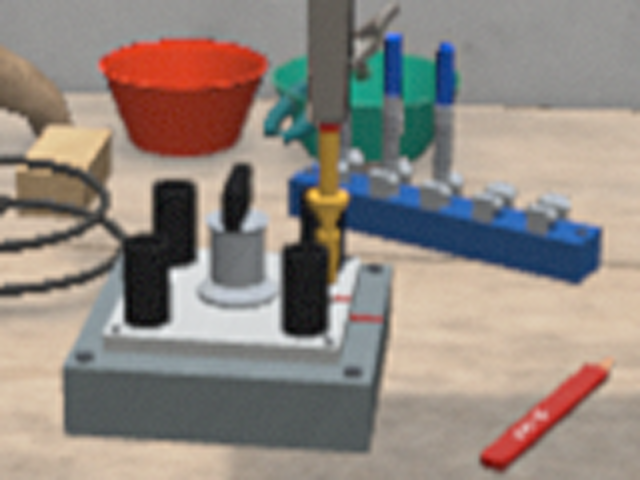

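```bash
python3 - <<'E'
from h import *
rot=down(D(-62.7)); H=np.array([473.1,-144.6])
xy,z=lower(H,rot,156,103,step=3); st("low"); print(xy,z)
E
```

```text
low t 22.5 tcp [ 473.  -144.6  102.9] F [ 0.2  0.1 -0.3] M [0.01 0.17 0.01] gw 13.0 gf 40.0
[ 473.1 -144.6] 103
```

```bash
python3 - <<'E'
from h import *
rot=down(D(-62.7)); H=np.array([473.1,-144.6])
for z in(102,101.5,101):
    robot.servo_line([*H,z],feed=20); o=st(z)
    if o["contact_force"][2]>4: break
grip(0.25); st("open"); robot.servo_line([*H,230],feed=120); st("up")
Q=[525.9,-361.6]
robot.movep([*Q,240],down(D(-88.5)))
a=save("top","top4.png"); b=save("side","side4.png")
for c in("top","side"):
  for n in ("stand","cup0","index_hole","base_hole","index_pin"): print(c,n,*pin(n,c)[:4])
A=cv2.resize(a[140:260,225:385],(600,450),interpolation=cv2.INTER_CUBIC)
cv2.imwrite('pics/c4.png',A[:,:,::-1])
B=cv2.resize(b[190:290,220:380],(640,400),interpolation=cv2.INTER_CUBIC); cv2.imwrite('pics/c4s.png',B[:,:,::-1])
E
```

```text
102 t 22.8 tcp [ 473.2 -144.6  102. ] F [ 0.3  0.1 -1.1] M [-0.07  0.11  0.01] gw 13.4 gf 40.0
101.5 t 23.0 tcp [ 473.4 -144.8  102. ] F [-1.7 -0.2  5.5] M [0.06 0.4  0.01] gw 13.1 gf 40.0
open t 23.4 tcp [ 473.  -144.5  101.4] F [-0.4  0.3 -0.3] M [-0.08  0.09 -0.01] gw 23.2 gf 0.0
up t 24.6 tcp [ 472.6 -144.4  229.4] F [-0.7 -0.  -0.1] M [-0.08  0.16  0.01] gw 23.2 gf 0.0
top stand (0.95, array([ 512. , -124.7,   -1. ])) (0.39, array([ 571.6, -139.8,   54.1]))
top cup0 (0.93, array([ 458.6, -105.5,   51.4])) (0.84, array([535.4, -59.4,  51.9])) (0.82, array([ 496.5, -181.3,   50.4])) (0.57, array([ 571. , -136.9,   52.9]))
top index_hole (0.94, array([ 470.6, -147.5,   50.5]))
top base_hole (0.62, array([ 477.1, -142.6,   40.9])) (0.29, array([534.9, -60.8,  51.1]))
top index_pin
side stand (0.77, array([ 516.3, -119.8,    2.3])) (0.5, array([458.4, -98.6,  50.3]))
side cup0 (0.97, array([ 459.8, -101.8,   51.9])) (0.75, array([ 500.8, -180.2,   48.6])) (0.74, array([533.5, -62.7,  49.4])) (0.55, array([ 569.9, -142.7,   52.9]))
side index_hole (0.83, array([ 477.6, -147.2,   50.2]))
side base_hole (0.9, array([ 472.3, -146.5,   36.5]))
side index_pin (0.3, array([ 569.1, -139.2,   49.5]))
```

View pics/c4.png

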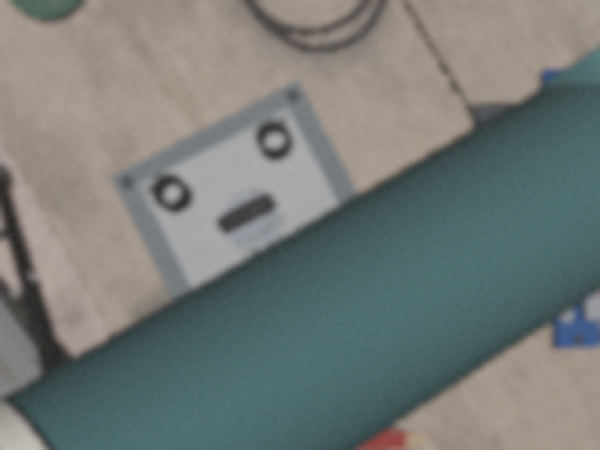

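View pics/c4s.png

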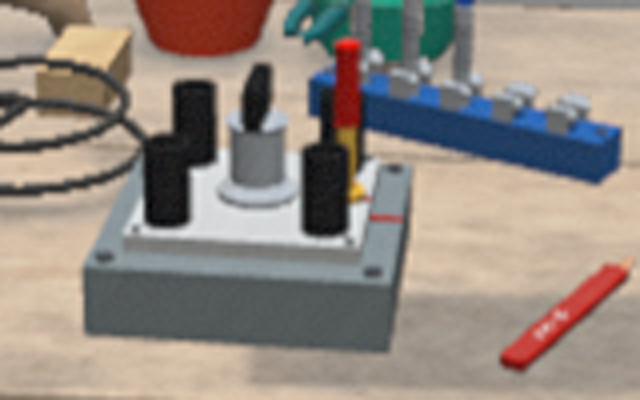

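```bash
cat >> h.py <<'E'
def moved(ref='pics/side4.png',fn=None):
    im=viewer.read_camera("side")
    if fn: cv2.imwrite('pics/'+fn,im[:,:,::-1])
    g=lambda a:cv2.cvtColor(a,cv2.COLOR_BGR2GRAY)[225:285,235:328]
    W=np.eye(2,3,dtype=np.float32)
    try: cc,W=cv2.findTransformECC(g(cv2.imread(ref)),g(im[:,:,::-1].copy()),W,cv2.MOTION_EUCLIDEAN,(3,100,1e-5),None,3)
    except cv2.error: return None
    c=np.array([46,30]);sh=W[:,:2]@c+W[:,2]-c
    print("ECC cc",round(cc,3),"shift px",np.round(sh,2),"rot deg",round(float(np.degrees(np.arctan2(W[1,0],W[0,0]))),2))
    return cc,sh
def fetch(P):
    rot=down(D(-88.5))
    robot.movep([*P,240],rot); grip(0.4,30)
    robot.servo_line([*P,95],feed=110); grip(0,40); st("gripped")
    robot.servo_line([*P,120],feed=30); st("pull")
    robot.servo_line([*P,300],feed=150)
def place(C,yaw,l):
    c,s=np.cos(D(yaw)),np.sin(D(yaw)); xy=np.array(C)+np.array([[c,-s],[s,c]])@np.array(l)
    rot=down(D(yaw-90))
    robot.movep([*xy,300],rot); robot.servo_line([*xy,195],feed=120)
    xy,z=lower(xy,rot,195,143,step=4)
    if z>143.5: st("FAILED"); return False
    for z in(142,141,140):
        robot.servo_line([*xy,z],feed=20)
        if st(z)["contact_force"][2]>3: break
    grip(0.27); st("open"); robot.servo_line([*xy,300],feed=150); return True
E
python3 - <<'E'
from h import *
C,yaw=(516,-122.4),27.4
fetch([525.9,-361.6])
r=moved()
if r and r[0]>.95 and np.abs(r[1]).max()<.7: print(place(C,yaw,(42,42)))
else: save("side","side5.png")
E
```

```text
gripped t 28.7 tcp [ 526.  -361.7   95.2] F [ 0.4 -0.8  1.4] M [-0.01  0.19 -0.01] gw 11.4 gf 40.0
pull t 29.7 tcp [ 526.2 -361.8  120.4] F [-0.4 -1.3  0.6] M [-0.14  0.19 -0.  ] gw 11.0 gf 40.0
ECC cc 1.0 shift px [0. 0.] rot deg -0.0
142 t 36.7 tcp [534.1 -65.9 142.2] F [ 0.5 -0.5  1.1] M [-0.07  0.1  -0.02] gw 11.1 gf 40.0
141 t 37.0 tcp [534.9 -66.2 142. ] F [-1.  -0.4  6.9] M [-0.08  0.29  0.01] gw 11.3 gf 40.0
open t 37.4 tcp [533.8 -65.7 140.8] F [-0.1 -0.7 -0.3] M [-0.05  0.15 -0.06] gw 24.8 gf 0.0
True
```

```bash
python3 - <<'E'
from h import *
C,yaw=(516,-122.4),27.4
for P,l in(([564.4,-360.9],(42,-42)),([602.5,-360],(-42,42))):
    fetch(P); r=moved()
    if not(r and r[0]>.95 and np.abs(r[1]).max()<.7): break
    if not place(C,yaw,l): break
i=save("side","side6.png")
cv2.imwrite('pics/c6.png',cv2.resize(i[130:290,200:400,::-1],None,fx=4,fy=3.75 and 4,interpolation=cv2.INTER_CUBIC)[:600])
E
```

```text
gripped t 42.1 tcp [ 564.5 -361.    95.2] F [-0.2  0.4  1.7] M [ 0.06  0.14 -0.01] gw 11.3 gf 40.0
pull t 43.1 tcp [ 564.7 -361.1  120.5] F [-0.9  0.2  0. ] M [-0.    0.19  0.01] gw 11.0 gf 40.0
ECC cc 0.995 shift px [-0.16  0.03] rot deg 0.05
142 t 49.9 tcp [ 572.8 -140.5  142.2] F [-0.5  0.1  1.1] M [-0.08  0.08  0.05] gw 10.8 gf 40.0
141 t 50.1 tcp [ 573.1 -140.7  142. ] F [-1.2  0.3  6.6] M [0.13 0.52 0.02] gw 11.1 gf 40.0
open t 50.5 tcp [ 572.5 -140.3  140.8] F [ 1.  -0.5  0.1] M [-0.05  0.18 -0.03] gw 25.0 gf 0.0
gripped t 55.0 tcp [ 602.6 -360.    95.2] F [-0.7  0.   1.1] M [ 0.06  0.22 -0.01] gw 11.5 gf 40.0
pull t 56.0 tcp [ 602.8 -360.2  120.5] F [ 0.6 -0.7  0.4] M [-0.01  0.19 -0.  ] gw 10.9 gf 40.0
ECC cc 0.995 shift px [-0.16  0.03] rot deg 0.05
142 t 63.1 tcp [ 459.5 -104.6  142.1] F [-0.1  0.4 -1. ] M [-0.07  0.11  0.03] gw 11.0 gf 40.0
141 t 63.3 tcp [ 460.1 -104.7  141.9] F [-1.5  0.2 10.7] M [ 0.1   0.7  -0.01] gw 11.4 gf 40.0
open t 63.7 tcp [ 459.2 -104.3  140.8] F [-0.2  0.3 -0.3] M [ 0.05  0.1  -0.03] gw 25.2 gf 0.0
```

View pics/c6.png

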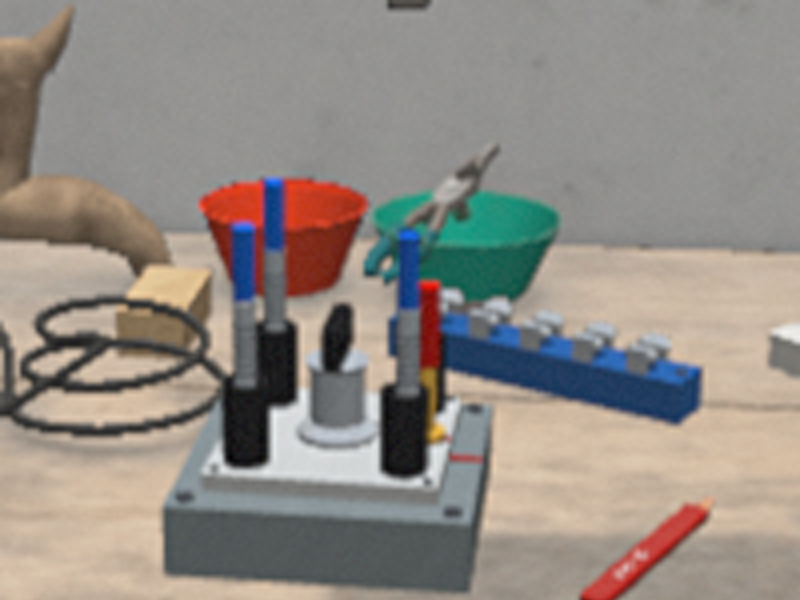

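The picture shows all three punches upright in their own cups, with caps at about (243,260), (275,215) and (409,270). The pin is home at (430,430), the strip is empty, and the gripper is clear above.

```bash
python3 -c "
from h import *
robot.hold(0.5); st(); print(robot.job_done())"
```

```text
t 65.5 tcp [ 459.4 -104.5  300. ] F [-0.3 -0.8 -0.6] M [-0.02  0.16 -0.03] gw 24.7 gf 0.0
the job is handed in; nothing more can be done
None
```

I handed the job in at about 65 s: the turret is aligned and locked by the index pin, and all three punches in the strip now stand upright, each in its own cup; the hand-in returned no verdict.

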